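# Gauge a ferrule and hold it in a ratchet clamp

## Robot

A 6-joint arm with a two-finger parallel gripper is mounted at the origin on the work surface. World frame = base frame: x ahead of the robot, y to its left, z up, the work surface at z = 0. Lengths are in m, angles in rad, forces in N, time in s.
With the tool pointing down it reaches from about 0.35 to 0.725 m from the base axis. Payload 6 kg.
Tool frame: the origin (TCP) lies at the centre of the arm's flange, where the gripper is bolted on; the fingertips stand 173 mm ahead of it and the grasp point (between the pads) lies 155 mm ahead of it; z points along the fingers, x is the direction in which the jaws open and shut, and the axes are right-handed (so a half turn about z gives the same grasp; the last joint's range is limited). The gripper opens to 85 mm and grips with 20 to 120 N. Pads are 22 mm wide; open, the fingers measure 114 mm over their backs; the gripper's body (76 mm by 85 mm) begins 54 mm behind the grasp point. The pads swing forward as they close: fully open they stand 13 mm farther back than shut.
Start: joints at [-0.981, 0.04, 0.085, 0, -1.615, -0.334], TCP at [0.152, -0.58, 0.405] pointing down, gripper open.
Joint ranges: [-2.56, 2.56], [-1.29, 2.01], [-1.08, 1.49], [-3.29, 1.98], [-2.81, -0.18], [-2.99, 2.99]. Speed limits (rad/s): [2.57, 2.57, 3.01, 3.14, 3.14, 3.14].

## Interface

Orientations are given as a unit quaternion [x, y, z, w].
In Python, from rig import r gives the robot as it stands.
- The arm moves only by the tool drive_tool, never from a script. Its argument "increments" is a list of rows, each a list of 5 numbers: the shift along the tool's x, y, z in mm, then the turn about the tool's z in rad, then the finger opening in mm, from 0 to 85.4. A call has 1 to 10 rows; each row is the pose to reach, as a shift and turn from the pose commanded when the call began, along the tool's axes at that moment; what a row does not reach only later rows make up. A row lasts 1/8 s, in which the tool goes at most 62.5 mm and 10.7 degrees, less where a joint would pass 70% of its speed; a pose out of reach is approached as far as the arm can. A call with a gripper value outside its range is refused whole. The fingers move at their own pace and stop on an object; the grip force is fixed at half the most. Time passes only in rows, so rows that repeat a pose let the fingers close. It gives the time, the measured TCP pose, the force and the opening at its end, in the units of the state.
- r.state(): the state, without advancing time (a new reading comes with each control period).
- r.get_image(name): name is "side" or "top"; returns (picture, depth): 400x640x3 uint8, blue, green, red; 400x640 float32, m along the optical axis (not along the pixel's ray), 0 where there is no reading.
- r.get_calibration(name): a dict with "fx", "fy", "cx", "cy" (pixels), "distortion" ([k1, k2, p1, p2, k3] as OpenCV has them; the pictures are not rectified), "camera_from_world" (4x4, takes a point from world to camera coordinates). Camera axes: x right, y up, looking along -z (the intrinsics and any distortion apply to the point x, -y, -z); pixel columns grow to the right and rows downward; lengths in m; the calibration is good to about 2 mm. A picture is of the moment at which its call begins. get_calibration takes no time and is no camera call.
- r.sign_off(): hands the job in, once; it reports no verdict.
The state is a dict: "clock": time; "joint_pos": joint angles; "joint_vel": joint speeds; "tau": joint torques, N m; "ee_pos": TCP position; "tcp_rot": TCP orientation; "force": force on the tool from outside, world axes, zero at the start; "torque": the same for the moment, N m; "gripper_width": opening from 0.0 (shut) to 1.0 (fully open).
Only numpy, scipy, OpenCV 4.12 (cv2) and the standard library are available. Lean on these libraries where they do the work, as an engineer would, in place of code of your own. Each camera call takes 0.05 s, during which the arm holds its last target. There are 200 camera calls.

## Task

Only one of the two aluminium handle ferrules has a bore wide enough for the steel gauge pin on the clamp jig: slide that one over the pin until it sits fully down on the board and let go of it. Then pump the clamp's trigger (squeeze it to the fixed handle, release it, and again) until the sprung jaw pad presses on the ferrule, moving the jaw by the trigger only. Finish while holding the trigger squeezed, so that the pad stays pressed lightly on the ferrule (about 10 N) without ever crushing it, and leave the glass cup, spatula and scoop where they are.

Things in the scene. Friction and masses are not known exactly. Their poses are not given: they have to be found in the camera images.
- clamp: one-hand ratchet clamp jig, fixed to the counter, lying flat on a dark wood board 70 (x) x 290 (y) x 18 mm high. Origin on the counter under the board, 20 mm towards -y of its middle. Own z up; y is the way the jaw advances; handle and trigger stick out side by side on its -x side. Along y from the back: rod tail, housing, pad, gauge pin, fixed jaw.
- housing_top (a point): middle of the top of the dark steel housing (50 x 95 mm, top 56 mm above the counter). A square 10 mm steel rod with a row of ratchet pins slides through it along the clamp's y; its tail sticks out behind by up to 80 mm.
- fixed_jaw (a point): middle of the upper edge of the fixed jaw's face, 60 mm above the counter; a steel plate 44 mm wide (x), 14 mm thick, its face 20 mm beyond the pin's axis
- pin_foot (a point): where the upright steel gauge pin's axis meets the board's top, 18 mm above the counter (clamp frame: 0, 120, 18 mm). The pin is 17.5 mm in diameter and 28 mm tall, tapering to 9 mm over its top 8 mm. A ferrule fully down has its origin at this height and within 2 mm of it sideways.
- handle_grip (a point): middle of the fixed black handle where to hold it (clamp frame: -85, -87, 38 mm). A bar along the clamp's x, x = -15 to -130 mm, 14 mm thick (y = -94 to -80), z = 25 to 51 mm, only the counter below it. To squeeze, put the fingers down from above, closing along the clamp's y: one behind the handle (-y side), the other before the trigger (+y side).
- blade: grey trigger blade, a bar 110 x 12 x 26 mm on the +y side of the handle at the same height. Origin at its pivot (clamp frame: -15, -66, 38 mm). Released, it slants away from the handle; squeezed, it lies parallel to it with 8 mm between, 34 mm over both. Over both, released, at the grip point: 53 mm (56 mm at the edge of a 22 mm finger).
- trigger (a joint): trigger angle: 0 released (a spring returns it), 0.27 rad fully squeezed. About 10 to 12 N at the grip point, 70 mm from the pivot, advances the free jaw; what is squeezed beyond that goes nearly in full to the pad: the lightest grip, 20 N, gives at most 10 to 17 N on the pad, 30 N up to 23 N, and 40 N or more can crush the ferrule (30 N on the pad).
- jaw (a joint): advance of the rod along the clamp's y, m: 0 fully back, 0.1 at most; starts at 0 to 0.04. Each full squeeze pushes it about 21 mm (the first 14 to 21 mm) by the ratchet; on release it stays (8 N of friction). With the wide ferrule on the pin the pad touches at about 0.07 (within 2 mm).
- rod: the sliding rod with the square steel plate at its front end, moving with the jaw; origin on the rod's axis (clamp frame: 0, jaw, 38 mm)
- pad_spring (a joint): how far the sprung pad is pressed back against the rod, m: 0 untouched, stop at 0.012; spring 2 N per mm, so 0.002 is 4 N and 0.005 is 10 N
- pad: the black rubber jaw pad, 32 mm wide (x), 28 mm high, 6 mm thick, on a coil spring at the rod's front; origin 4 mm behind its face
- pad_face (a point): centre of the pad's front face, 38 mm above the counter
- ferrule_wide: aluminium ferrule (plain tube) 36 mm outside, bore 20 mm, 40 mm tall, standing upright; origin at the centre of its underside. The one that fits the pin. 60 g.
- ferrule_narrow: aluminium ferrule of the same outside, 36 mm by 40 mm tall, but bore 12 mm (thick wall): it does not go over the pin. Origin at the centre of its underside. It may stay where it is.
- custard_cup: glass custard cup 86 mm wide, 52 mm tall, a bystander; origin at the centre of its underside
- spatula: green spatula lying on the counter, a bystander
- scoop: aluminium scoop, a cup 62 mm wide and 55 mm tall with a flat handle 100 mm long along its x, a bystander; origin under the middle of the cup
There are look-alikes about, which are no part of the job. Leave any orange or yellow look-alike of the ferrule_wide alone.

How it is judged:
By the outcome, as a careful person would: the job done as asked, in the order asked, and still so for the second after the job is handed in, while the arm keeps its last pose, push and grip.
It also fails if it takes over 51 s, if anything falls off the work surface, if the arm or the gripper's body presses on something with over 40 N, if the wrist force passes 120 N, or if a joint passes its speed limit or range.

## Working session

There is one attempt and no reset: what is moved stays moved. The work goes in short steps, Python scripts to look and compute and a tool call to move; the robot and the scene stay as the last step left them, time stands still between calls to the robot, and variables do not carry over. Pictures are saved under pics/ and viewed, about 8 in all and at most 12, crops included, and the job is handed in when it is done.

Besides the shell and the picture viewer there is one more tool, called after "Emit:" as name(argument=value, ...), one argument or row to a line, values as JSON. drive_tool: Moves the arm, as the interface text tells. Its arguments: {"type":"object","properties":{"increments":{"type":"array","items":{"type":"array","items":{"type":"number"}}}},"required":["increments"]}

```bash
mkdir -p pics; ls; cat > h.py <<'E'
import numpy as np, cv2
from rig import r
def cal(n):
    c=r.get_calibration(n); K=np.array([[c['fx'],0,c['cx']],[0,c['fy'],c['cy']],[0,0,1.]])
    return K,np.array(c['distortion'],float),np.array(c['camera_from_world'])
def ray(n,uv):
    K,d,T=cal(n); p=cv2.undistortPoints(np.array(uv,float).reshape(-1,1,2),K,d).reshape(-1,2)
    D=np.c_[p[:,0],-p[:,1],-np.ones(len(p))]
    R=T[:3,:3]; return -R.T@T[:3,3], D@R
def onz(n,uv,z):
    o,D=ray(n,uv); return o+D*((z-o[2])/D[:,2])[:,None]
def dep(n,uv,depth):
    o,D=ray(n,uv); return o+D*np.array([depth[int(round(v)),int(round(u))] for u,v in uv])[:,None]
def proj(n,P):
    K,d,T=cal(n); q=np.c_[P,np.ones(len(P))]@T[:3].T
    q=q*[1,-1,-1]; return cv2.projectPoints(q,np.zeros(3),np.zeros(3),K,d)[0].reshape(-1,2)
def grab(n,name):
    im,d=r.get_image(n); cv2.imwrite(f'pics/{name}.png',im); np.save(f'pics/{name}.npy',d); return im,d
E
python3 - <<'E'
from h import *
for n in('top','side'):
    grab(n,n+'0'); o,D=ray(n,[[320,200]]); print(n,o,D, cal(n)[0][0,0])
print(r.state())
E
```

```text
pics
top [0.46421362 0.02394546 1.03561298] [[ 0.14137385 -0.01233347 -0.98990543]] 420.9682415504241
side [0.27371636 1.0144093  0.66391873] [[ 0.28339976 -0.81937246 -0.4984445 ]] 423.74635776670493
{'clock': 0.1, 'joint_pos': array([-9.81337428e-01,  4.07489439e-02,  8.39391812e-02, -4.09178210e-04,
       -1.61551914e+00, -3.33718451e-01]), 'joint_vel': array([-7.94025168e-06, -1.38885573e-03,  2.94878502e-03,  2.53095304e-03,
       -1.10210159e-03, -1.04141861e-03]), 'tau': array([-4.84385644e-03, -3.69348264e+01,  3.48281980e+01,  6.95178553e+00,
       -4.60368217e-03, -1.68166690e-05]), 'ee_pos': array([ 0.15187415, -0.58044009,  0.40379562]), 'tcp_rot': array([ 6.11154764e-01,  7.91510724e-01,  4.37587112e-04, -6.61430843e-04]), 'force': array([-1.25910093,  0.55040945,  0.4134745 ]), 'torque': array([-0.02822149, -0.02917349,  0.02178074]), 'gripper_width': 1.0010521290270675}
```

View pics/top0.png

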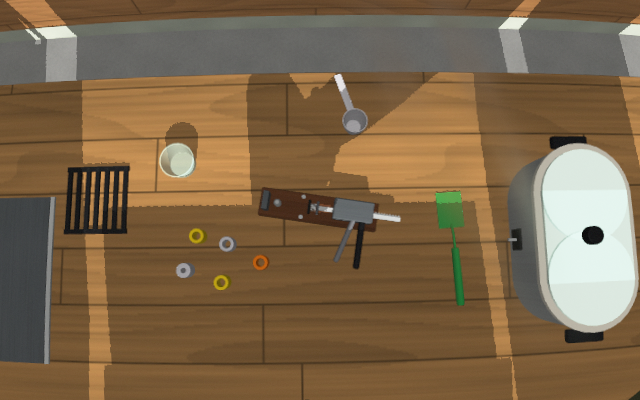

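View pics/side0.png

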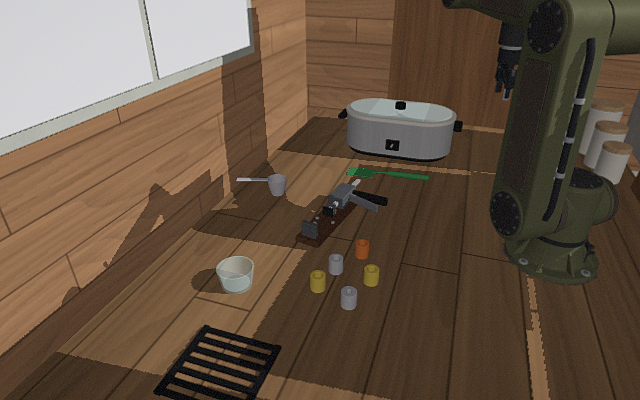

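The top view shows six tubes. Two are bare aluminium, at (227,244) and (183,270), two are yellow at (197,236) and (221,282), and one is orange at (260,262). The clamp lies at about (320,212), with its fixed jaw to the left and the handle and trigger at (350,245). I'll enlarge a crop to compare the bores and find the clamp corners.

```bash
python3 - <<'E'
from h import *
im=cv2.imread('pics/top0.png'); d=np.load('pics/top0.npy')
c=im[170:300,160:410]; c=cv2.resize(c,None,fx=3.2,fy=3.2,interpolation=cv2.INTER_CUBIC); cv2.imwrite('pics/crop0.png',c)
for u,v in [(227,244),(183,270)]:
    # grey (low saturation) ring on the ferrule, and depth-based bore
    P=[(x,y) for y in range(v-14,v+15) for x in range(u-14,u+15)]
    W=dep('top',P,d); m=(W[:,2]>.03)&(W[:,2]<.055)
    m2=W[:,2]
    p=np.array(P,np.float32)[m]; (cx,cy),rad=cv2.minEnclosingCircle(p)
    print(u,v,'circle',cx,cy,rad,'npix',m.sum(),'zmax',W[m,2].max(),'xy',onz('top',[[cx,cy]],.04), 'area mm2',m.sum()*( .996/421*1e3)**2)
    print(np.round(W[:,2].reshape(29,29)[4:25:1,4:25]*1e3).astype(int))
E
```

```text
227 244 circle 226.2142791748047 243.92857360839844 7.8409857749938965 npix 135 zmax 0.044837425331972214 xy [[0.50535819 0.23536521 0.04      ]] area mm2 755.5935703364345
[[   2    1   -1   -2    2    0   -1    0    3    0    1    3    2    0
     2    2    4   -1   -1    3   -2]
 [1036    1    0    2    2    1    1   -2   -2   -3    3    1   -3   -1
     2   -1    1   -2   -1    1    2]
 [   2    1    3   -2    3    2   -1    0    3    0    2    0    0    3
    -2    0    0    0    1    2    2]
 [  -4    0    0    1   -2   -4   -3   39   41   41   44   41   37   10
    -2    1    2   -2   -2    1    0]
 [   2    2   -1   -2    3   40   37   40   40   42   40   38   42   42
    37   15   -1    1   -2   -1   -2]
 [   1    0   -2   -1   39   40   40   40   39   37   41   38   42   38
    41   32   19    4    2    0   -2]
 [   1   -2    1   40   41   41   40   35   33   24   23   39   42   43
    40   41   32   16    0   -4    0]
 [   1   -2    3   43   41   40   37   28   17   10    0   -2   32   39
    40 1036   36   26    9   -3   -1]
 [  -3   -2   39   40   41   35   28   19    9 
[... 3152 characters left out ...]
2
    33   37   38   32   20   14    1]
 [   2    1    2    2    1   38   40   40   37   41   41   38   42   37
    40   38   32   20   12    4    0]
 [   2    0   -2    1    1   -2   41   40   42   39   40   40   38   37
    40   30   20    8    0    2    1]
 [   1   -3    0    1    0   -2    1   -3   39   39   42   38   40   33
    19    5   -2    2    1    0    1]
 [  -1    1    0    1   -2   -2   -2    0   -1   -3   -4    0   -1    1
     1    0    1    0   -2    2    0]
 [   0    0   -1   -2    0    3   -2    0   -2    1    0    0   -1    0
     2    2   -1    0    2    1    0]
 [  -1    0   -5   -4    1   -1    2    2    3    1    1    0    3    1
     0    1    1   -2   -2    2    2]]
```

View pics/crop0.png

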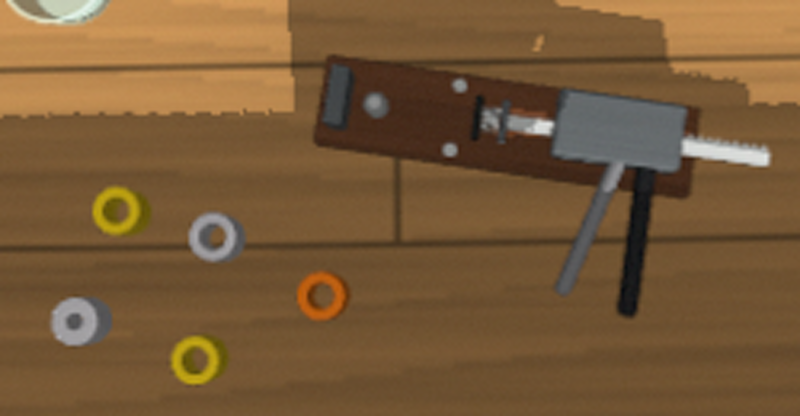

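The crop settles it. The wide ferrule is the ring at (227,244), with a bore about 8 px across. The one at (183,270) has a small bore and a thick wall, so it is the narrow one. Next I'll measure the clamp pose.

```bash
python3 - <<'E'
from h import *
d=np.load('pics/top0.npy'); im=cv2.imread('pics/top0.png')
uv=[(x,y) for y in range(170,300) for x in range(160,410)]
W=dep('top',uv,d); uv=np.array(uv); z=W[:,2]
def rect(m,n):
    g=np.zeros((400,640),np.uint8); g[uv[m][:,1],uv[m][:,0]]=255
    k,l,s,c=cv2.connectedComponentsWithStats(g); i=1+np.argmax(s[1:,4])
    ys,xs=np.where(l==i); q=[((y-170)*250+x-160) for x,y in zip(xs,ys)]
    R=cv2.minAreaRect((W[q][:,:2]*1000).astype(np.float32)); print(n,len(q),R,np.median(z[q])); return R
box=lambda a,b,c,e:(uv[:,0]>=a)&(uv[:,0]<=b)&(uv[:,1]>=c)&(uv[:,1]<=e)
rect((z>.012)&(z<.07)&(uv[:,0]>255)&(uv[:,1]<235),'board+')
rect((z>.051)&(z<.062)&box(325,385,190,230),'housing')
rect((z>.052)&(z<.067)&box(255,275,185,215),'jaw')
rect((z>.040)&(z<.052)&box(270,285,195,210),'pin')
R=rect((z>.046)&(z<.056)&box(350,370,225,275),'handle')
rect((z>.046)&(z<.056)&box(325,352,222,270),'blade')
m=(z>.025)&(z<.06)&box(305,312,198,216); print('pad pts',np.round(W[m]*1e3).astype(int).tolist())
m=(z>.036)&(z<.046)&box(212,240,230,258); c,rad=cv2.minEnclosingCircle((W[m][:,:2]*1000).astype(np.float32)); print('ferr',c,rad)
# side view check of the ferrule top
s=np.load('pics/side0.npy'); us=[(x,y) for y in range(245,280) for x in range(320,350)]
S=dep('side',us,s); m=(S[:,2]>.037)&(S[:,2]<.045)&(abs(S[:,0]-.505)<.03)&(abs(S[:,1]-.235)<.03); print('side',S[m].mean(0),m.sum(),cv2.minEnclosingCircle((S[m][:,:2]*1000).astype(np.float32)))
us=[(x,y) for y in range(180,250) for x in range(290,370)];S=dep('side',us,s)
m=(S[:,2]>.052)&(S[:,2]<.062)&(S[:,1]<.09); print('side housing',cv2.minAreaRect((S[m][:,:2]*1000).astype(np.float32)))
E
```

```text
board+ 3563 ((574.7454833984375, -6.7676239013671875), (339.57403564453125, 88.85807037353516), 80.7408218383789) 0.020554949111447396
housing 864 ((567.77294921875, -64.7376708984375), (94.85926055908203, 73.04933166503906), 81.20680236816406) 0.055464708304309385
jaw 116 ((608.0018310546875, 140.9285125732422), (13.929034233093262, 43.69826889038086), 81.25631713867188) 0.05957306551865382
pin 30 ((603.2691650390625, 114.30635070800781), (13.562000274658203, 13.484352111816406), 45.22113800048828) 0.044714356552016665
handle 240 ((493.2787780761719, -77.50719451904297), (13.88451862335205, 104.55450439453125), 80.4953842163086) 0.049949506751216455
blade 205 ((505.33624267578125, -42.1786994934082), (11.747323036193848, 100.67079162597656), 65.4194107055664) 0.04963441761983334
pad pts [[605, 38, 52], [605, 35, 56], [605, 33, 50], [603, 38, 51], [602, 35, 54], [603, 33, 52], [600, 38, 52], [600, 35, 53], [602, 33, 41], [598, 38, 52], [598, 35, 54], [600, 33, 37], [596, 40, 52], [596, 38, 52], [595, 35, 53], [598, 33, 35], [596, 31, 47], [593, 40, 51], [593, 38, 54], [593, 35, 54], [596, 33, 33], [594, 31, 48], [591, 40, 51], [591, 38, 53], [591, 36, 53], [594, 33, 28], [592, 31, 44], [589, 40, 49], [588, 38, 55], [588, 36, 52], [591, 33, 31], [590, 31, 41], [586, 40, 50], [586, 38, 52], [587, 36, 46], [587, 33, 48], [587, 31, 43], [584, 40, 48], [584, 38, 51], [586, 36, 35], [585, 33, 42], [586, 31, 31], [582, 40, 49], [581, 38, 53], [583, 33, 42], [582, 31, 42], [579, 43, 52], [579, 40, 50], [580, 38, 47], [577, 43, 48], [577, 40, 53], [577, 38, 50], [576, 41, 41], [576, 38, 37]]
ferr (505.5708312988281, 235.9246826171875) 17.822267532348633
side [0.50284641 0.23860362 0.03963429] 84 ((504.07720947265625, 239.29855346679688), 17.989166259765625)
side housing ((548.7506103515625, -34.818634033203125), (119.11907196044922, 155.97706604003906), 5.820711612701416)
```

Emit:
drive_tool(
  increments=[
    [62,49,10,-0.15,60],
    [124,97,20,-0.3,60],
    [186,146,30,-0.45,60],
    [248,195,40,-0.6,60],
    [310,243,50,-0.75,60],
    [372,292,60,-0.9,60],
    [434,340,70,-1.05,60],
    [496,389,80,-1.16,60],
    [558,438,80,-1.16,60],
    [620,486,80,-1.16,60],
  ],
)

```text
clock: 1.35
ee_pos: [0.3989, -0.0088, 0.3333]
tcp_rot: [0.077, 0.997, 0.0, 0.0]
force: [1.1, -1.0, 0.9]
gripper_width: 0.705
```

```bash
cat >> h.py <<'E'
from scipy.spatial.transform import Rotation as Ro
def go(x,y,z,ang=None):
    s=r.state(); R=Ro.from_quat(s['tcp_rot']).as_matrix(); a=np.degrees(np.arctan2(R[1,0],R[0,0]))
    d=R.T@(np.array([x,y,z])-s['ee_pos'])*1e3
    print('t',round(s['clock'],2),'tcp',np.round(s['ee_pos'],4),'ang',round(a,1),'F',np.round(s['force'],1),'w',round(s['gripper_width']*85.4,1))
    print('inc',np.round(d,1),'turn', None if ang is None else round(np.radians((a-ang+180)%360-180),3))
E
python3 -c "
from h import *
go(.5055,.2362,.260,171.2)"
```

```text
t 1.35 tcp [ 0.3989 -0.0088  0.3333] ang 171.2 F [ 1.1 -1.   0.9] w 60.2
inc [-67.7 258.4  73.6] turn -0.0
```

Emit:
drive_tool(
  increments=[
    [-13,52,15,0,60],
    [-27,104,30,0,60],
    [-40,155,45,0,60],
    [-54,207,60,0,60],
    [-68,258,74,0,60],
    [-68,258,74,0,60],
    [-68,258,74,0,60],
  ],
)

```text
clock: 2.22
ee_pos: [0.5058, 0.2334, 0.259]
tcp_rot: [0.077, 0.997, -0.001, -0.0]
force: [-0.2, -1.1, -0.3]
gripper_width: 0.701
```

```bash
python3 -c "
from h import *
go(.5055,.2362,.183,171.2)
im,d=grab('side','s1'); im2,d2=grab('top','t1')
c=cv2.resize(im[150:330,250:450],None,fx=2,fy=2,interpolation=3); c2=cv2.resize(im2[170:350,130:330],None,fx=2,fy=2,interpolation=3)
cv2.imwrite('pics/c1.png',np.hstack([c,c2]))"
```

```text
t 2.23 tcp [0.5058 0.2334 0.259 ] ang 171.1 F [-0.2 -1.1 -0.3] w 59.9
inc [ 0.6  2.8 76. ] turn -0.001
```

View pics/c1.png

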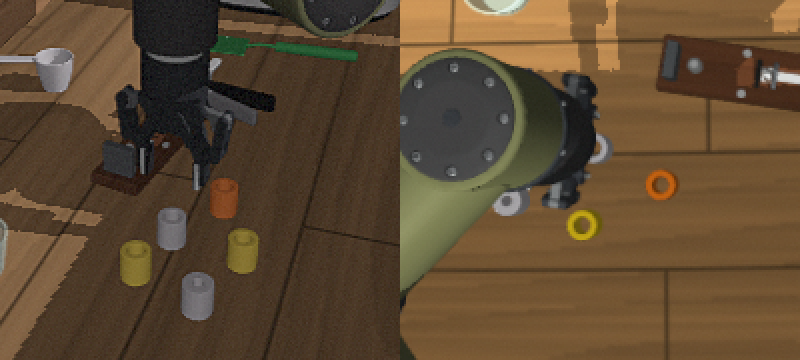

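The side crop shows the fingers straddling the wide ferrule at crop pixel (172,228). I'll descend and close.

Emit:
drive_tool(
  increments=[
    [0,1,35,0,60],
    [0,1,65,0,60],
    [0,1,76,0,60],
    [0,1,76,0,60],
    [0,1,76,0,40],
    [0,1,76,0,34],
    [0,1,76,0,34],
    [0,1,76,0,34],
  ],
)

```text
clock: 3.32
ee_pos: [0.5065, 0.2347, 0.1854]
tcp_rot: [0.077, 0.997, 0.001, 0.001]
force: [-2.0, -0.1, 6.7]
gripper_width: 0.404
```

```bash
python3 -c "
from h import *
go(.5055,.2362,.183,171.2)"
```

```text
t 3.33 tcp [0.5065 0.2347 0.1854] ang 171.1 F [-2.  -0.1  6.7] w 34.5
inc [1.2 1.3 2.4] turn -0.001
```

Emit:
drive_tool(
  increments=[
    [0,0,0,0,30],
    [0,0,0,0,30],
    [0,0,-30,0,30],
    [0,0,-70,0,30],
    [0,0,-70,0,30],
  ],
)

```text
clock: 3.95
ee_pos: [0.5069, 0.235, 0.2578]
tcp_rot: [0.077, 0.997, 0.002, 0.003]
force: [-0.4, 0.4, -0.4]
gripper_width: 0.399
```

```bash
python3 -c "
from h import *
go(.6035,.1143,.270,171.2)
im,d=grab('side','s2')
us=[(x,y) for y in range(120,300) for x in range(250,450)];S=dep('side',us,d)
c=cv2.resize(im[130:310,250:450],None,fx=3,fy=3,interpolation=3)
cv2.imwrite('pics/c2.png',c)"
```

```text
t 3.95 tcp [0.5069 0.235  0.2578] ang 171.1 F [-0.4  0.4 -0.4] w 34.0
inc [-114.1 -104.3  -12.2] turn -0.001
```

View pics/c2.png

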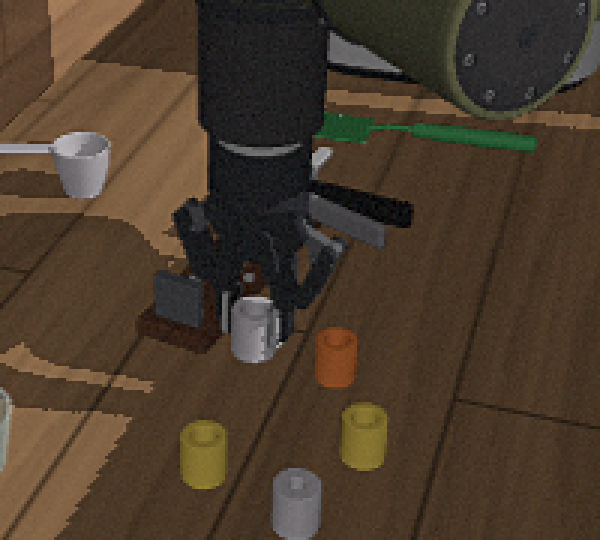

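The wide ferrule is held between the pads at crop pixel (255,330), and the other tubes have not moved. Next is carrying it above the pin.

Emit:
drive_tool(
  increments=[
    [-10,-8,-17,0,30],
    [-45,-40,-17,0,30],
    [-80,-73,-17,0,30],
    [-115,-105,-17,0,30],
    [-115,-105,-17,0,30],
    [-115,-105,-17,0,30],
    [-115,-105,-17,0,30],
  ],
)

```text
clock: 4.88
ee_pos: [0.6031, 0.1135, 0.2706]
tcp_rot: [0.077, 0.997, 0.0, -0.0]
force: [1.0, 0.4, -1.1]
gripper_width: 0.394
```

```bash
python3 - <<'E'
from h import *
go(.604,.1135,.275,171.2)
im,d=grab('side','s3')
c=r.state()['ee_pos']; 
us=[(x,y) for y in range(100,300) for x in range(220,450)];S=dep('side',us,d); us=np.array(us)
m=(abs(S[:,0]-c[0])<.03)&(abs(S[:,1]-c[1])<.03)&(S[:,2]>.07)&(S[:,2]<.145)
g=im[us[:,1],us[:,0]].astype(int); bright=g.min(1)>95
m&=bright; print(m.sum(),us[m].min(0),us[m].max(0),S[m].min(0),S[m].max(0))
def colfit(S,m,lo,hi,rad,c0):
    from scipy.optimize import least_squares
    q=S[m&(S[:,2]>lo)&(S[:,2]<hi)][:,:2]
    f=least_squares(lambda p:np.hypot(*(q-p).T)-rad,c0,loss='soft_l1',f_scale=.002); return f.x,len(q)
print('held',colfit(S,m,.088,.118,.018,c[:2]))
# baseline, ferrule and pin in side0
d0=np.load('pics/side0.npy'); us0=[(x,y) for y in range(180,290) for x in range(280,380)]; S0=dep('side',us0,d0)
n=np.hypot(S0[:,0]-.505,S0[:,1]-.237)<.03; print('ferr0',colfit(S0,n,.005,.035,.018,[.505,.237]))
n=np.hypot(S0[:,0]-.603,S0[:,1]-.115)<.014; print('pin0',colfit(S0,n,.021,.037,.00875,[.603,.114]))
cv2.imwrite('pics/c3.png',cv2.resize(im[130:280,250:400],None,fx=4,fy=4,interpolation=3))
E
```

```text
t 4.88 tcp [0.6031 0.1135 0.2706] ang 171.2 F [ 1.   0.4 -1.1] w 33.6
inc [-0.8  0.2 -4.4] turn -0.0
186 [304 192] [320 212] [0.58085009 0.10165664 0.08579028] [0.62728266 0.13731252 0.13521492]
held (array([0.60305352, 0.11526104]), 111)
ferr0 (array([0.5037433, 0.2370091]), 170)
pin0 (array([0.603, 0.114]), 0)
```

View pics/c3.png

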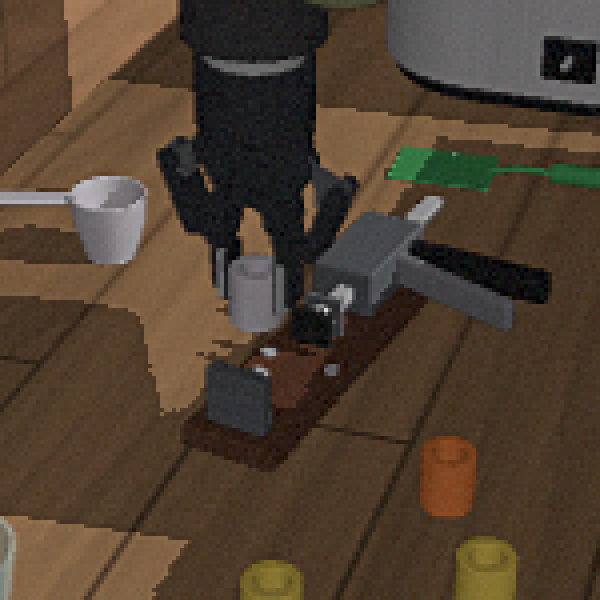

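Emit:
drive_tool(
  increments=[
    [0,0,20,0,30],
    [0,0,38,0,30],
    [0,0,42,0,30],
    [0,0,46,0,30],
    [0,0,50,0,30],
    [0,0,50,0,30],
  ],
)

```text
clock: 5.68
ee_pos: [0.6032, 0.1131, 0.2202]
tcp_rot: [0.077, 0.997, 0.0, -0.0]
force: [-2.5, 2.0, -1.3]
gripper_width: 0.399
```

Emit:
drive_tool(
  increments=[
    [0,0,4,0,30],
    [0,0,8,0,30],
    [0,0,12,0,30],
    [0,0,15,0,30],
    [0,0,17,0,30],
    [0,0,17,0,30],
  ],
)

```text
clock: 6.42
ee_pos: [0.6032, 0.1132, 0.2037]
tcp_rot: [0.077, 0.997, 0.0, -0.0]
force: [-5.6, 2.7, 3.2]
gripper_width: 0.393
```

Emit:
drive_tool(
  increments=[
    [0,0,1,0,30],
    [0,0,1,0,40],
    [0,0,1,0,50],
    [0,0,0,0,54],
    [0,0,-10,0,54],
    [0,0,-40,0,54],
    [0,0,-80,0,54],
    [0,0,-100,0,60],
    [0,0,-100,0,60],
  ],
)

```text
clock: 7.55
ee_pos: [0.6037, 0.113, 0.3056]
tcp_rot: [0.077, 0.997, 0.001, 0.002]
force: [-0.5, 0.4, -0.8]
gripper_width: 0.705
```

```bash
python3 - <<'E'
from h import *
p=np.array([.6035,.1143]); X=np.array([.988,-.153]); Y=np.array([.153,.988])
h=p-85*.001*X+(-77-120)*.001*Y; print('handle ctr',h)
go(h[0],h[1],.30,81.2)
E
```

```text
handle ctr [ 0.489379 -0.067331]
t 7.55 tcp [0.6037 0.113  0.3056] ang 171.1 F [-0.5  0.4 -0.8] w 60.2
inc [  85.2 -195.8    4.9] turn 1.569
```

Emit:
drive_tool(
  increments=[
    [15,-35,5,0.18,85],
    [30,-70,5,0.36,85],
    [50,-110,5,0.54,85],
    [70,-150,5,0.72,85],
    [83,-180,5,0.9,85],
    [83,-185,5,1.08,85],
    [83,-185,5,1.26,85],
    [83,-185,5,1.44,85],
    [83,-185,5,1.57,85],
    [83,-185,5,1.57,85],
  ],
)

```text
clock: 8.8
ee_pos: [0.4926, -0.0571, 0.297]
tcp_rot: [0.759, 0.651, -0.001, -0.001]
force: [-1.1, -0.4, -0.8]
gripper_width: 0.997
```

```bash
cat > jaw.py <<'E'
from h import *
import sys
def view(tag,save=True):
    t,dt=grab('top','t'+tag); s,ds=grab('side','s'+tag)
    c=np.hstack([cv2.resize(t[170:290,250:410],(480,360),interpolation=3),cv2.resize(s[130:250,290:395],(315,360),interpolation=3)])
    cv2.imwrite('pics/c'+tag+'.png',c)
p=np.array([.6035,.1143]); X=np.array([.988,-.153]); Y=np.array([.153,.988])
def clampxy(P): q=P[:,:2]-p; return np.c_[q@X,q@Y+.120,P[:,2]]
E
python3 - <<'E'
from jaw import *
h=p-.085*X+(-66-120)*.001*Y
go(h[0],h[1],.197,81.2); view('4')
d=np.load('pics/t4.npy'); uv=[(x,y) for y in range(180,235) for x in range(255,410)]
C=clampxy(dep('top',uv,d))
m=(abs(C[:,0])<.03)&(C[:,1]>.08)&(C[:,1]<.135)&(C[:,2]>.05); print('ferr on pin',cv2.minEnclosingCircle((C[m][:,:2]*1e3).astype(np.float32)),np.median(C[m,2]))
m=(abs(C[:,0])<.004)&(C[:,1]<-.10)&(C[:,2]>.034)&(C[:,2]<.052); print('tail',C[m,1].min(),m.sum())
m=(abs(C[:,0])<.013)&(C[:,1]>.02)&(C[:,1]<.07)&(C[:,2]>.046)&(C[:,2]<.058); print('pad front/back',np.percentile(C[m,1],[2,50,98]))
E
```

```text
t 8.8 tcp [ 0.4926 -0.0571  0.297 ] ang 81.2 F [-1.1 -0.4 -0.8] w 85.1
inc [  0.4  -1.4 100. ] turn 0.0
ferr on pin ((1.402034878730774, 119.10681915283203), 17.848918914794922) 0.057542047140383246Traceback (most recent call last):
  File "<stdin>", line 7, in <module>
    return umr_minimum(a, axis, None, out, keepdims, initial, where)
ValueError: zero-size array to reduction operation minimum which has no identity
```

View pics/c4.png

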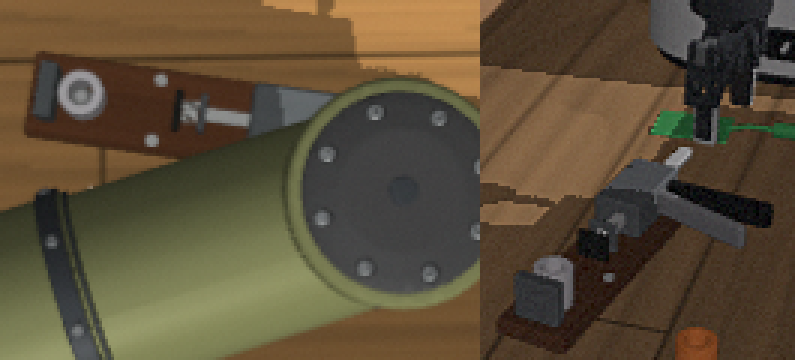

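The ferrule is fully down, with its top at z 57.5 mm and its centre about 1.5 mm from the pin axis. It shows at top-crop (82,93). The pad is at (177,110) and still well clear of it. I'll lower the fingers around the handle and trigger.

Emit:
drive_tool(
  increments=[
    [0,-1,40,0,85],
    [0,-1,80,0,85],
    [0,-1,103,0,85],
    [0,-1,103,0,85],
  ],
)

```text
clock: 9.4
ee_pos: [0.491, -0.0571, 0.1933]
tcp_rot: [0.759, 0.651, -0.002, -0.001]
force: [0.7, 0.6, -0.2]
gripper_width: 0.994
```

```bash
cat >> jaw.py <<'E'
def pad(tag):
    im=cv2.imread(f'pics/t{tag}.png'); d=np.load(f'pics/t{tag}.npy'); uv=np.array([(x,y) for y in range(185,225) for x in range(262,345)])
    C=clampxy(dep('top',uv,d)); 
    n=(abs(C[:,0])<.011)&(C[:,2]>.046)&(C[:,2]<.058)&(C[:,1]>.02)&(C[:,1]<.135)
    # along-y histogram of high points ; intensity profile along clamp y at pad-top height
    ys=np.arange(.02,.135,.001); g=cv2.cvtColor(im,6).astype(np.float32); prof=[];hz=[]
    for y in ys:
        P=np.array([np.r_[p+a*X+(y-.12)*Y,.052] for a in np.r_[-.012:-.007:6j,.007:.012:6j]])
        q=proj('top',P).astype(np.float32); prof.append(cv2.remap(g,q[:,:1],q[:,1:],1).mean())
    return ys,np.array(prof),np.sort(C[n][:,1])
E
python3 - <<'E'
from jaw import *
go(*(p-.085*X+(-66-120)*.001*Y),.193,81.2)
ys,pr,c=pad('4'); print(np.c_[ys*1e3,pr][:45].round().astype(int).tolist()); print(np.round(c*1e3,1).tolist())
E
```

```text
t 9.4 tcp [ 0.491  -0.0571  0.1933] ang 81.2 F [ 0.7  0.6 -0.2] w 84.9
inc [ 0.6 -0.   0.3] turn 0.001
[[20, 55], [21, 58], [22, 61], [23, 62], [24, 62], [25, 63], [26, 67], [27, 71], [28, 72], [29, 71], [30, 70], [31, 67], [32, 64], [33, 65], [34, 66], [35, 68], [36, 71], [37, 71], [38, 64], [39, 57], [40, 46], [41, 34], [42, 28], [43, 26], [44, 26], [45, 31], [46, 36], [47, 41], [48, 45], [49, 48], [50, 49], [51, 49], [52, 49], [53, 49], [54, 48], [55, 48], [56, 48], [57, 49], [58, 49], [59, 49], [60, 49], [61, 49], [62, 49], [63, 50], [64, 49]]
[20.2, 20.3, 20.6, 20.9, 21.2, 21.5, 21.8, 22.2, 22.3, 22.5, 22.5, 22.9, 23.2, 23.6, 23.9, 24.3, 24.5, 24.6, 24.9, 24.9, 25.1, 25.2, 25.6, 27.6, 30.0, 30.3, 30.7, 30.9, 33.3, 33.6, 35.7, 39.7, 39.9, 40.3, 40.6, 40.9, 41.1, 41.1, 41.5, 41.8, 42.2, 42.6, 42.8, 43.2, 43.5, 43.8, 43.9, 44.2, 44.6, 44.9, 45.4, 45.7, 102.2, 102.3, 102.8, 103.6, 103.8, 104.3, 104.6, 104.9, 105.3, 105.4, 105.5, 106.4, 107.2, 107.4, 107.7, 107.8, 108.1, 108.7, 109.1, 109.5, 109.8, 110.3, 110.5, 111.2, 112.6, 112.7, 112.9, 113.2, 114.7, 115.0, 115.7, 116.8, 117.1, 118.8, 119.4, 119.9, 121.4, 121.7, 122.2, 124.2, 124.5, 125.2, 126.8, 127.3, 128.3, 128.7, 128.9, 129.1, 129.2, 129.5, 129.6, 130.0, 131.2, 131.4, 132.0, 132.0, 132.0, 133.7, 134.8]
```

Emit:
drive_tool(
  increments=[
    [-3,0,0,0,70],
    [-5,0,0,0,60],
    [-7,0,0,0,50],
    [-9,0,0,0,42],
    [-11,0,0,0,36],
    [-11,0,0,0,33],
    [-11,0,0,0,33],
    [-11,0,0,0,33],
  ],
)

```text
clock: 10.4
ee_pos: [0.4912, -0.0666, 0.1982]
tcp_rot: [0.759, 0.651, 0.003, 0.0]
force: [-2.3, 8.9, 8.2]
gripper_width: 0.397
```

```bash
cat >> jaw.py <<'E'
def report(tag):
    view(tag); ys,pr,c=pad(tag); go(*(p-.085*X+(-77-120)*.001*Y),.193,81.2)
    k=(ys>.02); y=ys*1e3
    print('profile',[(int(a),int(b)) for a,b in zip(y,pr)][:95]); 
    c=c[c>.03]*1e3; print('pts',np.round(c[c<102],1).tolist())
E
python3 -c "
from jaw import *
report('5')"
```

```text
t 10.5 tcp [ 0.4912 -0.0666  0.1982] ang 81.2 F [-2.1  9.5  7.3] w 33.4
inc [-1.  -1.7  5.2] turn 0.0
profile [(20, 57), (21, 57), (22, 56), (23, 56), (24, 55), (25, 54), (26, 55), (27, 55), (28, 56), (29, 56), (30, 57), (31, 57), (32, 56), (33, 57), (34, 56), (35, 56), (36, 56), (37, 56), (38, 56), (39, 58), (40, 60), (41, 63), (42, 63), (43, 61), (44, 61), (45, 70), (46, 79), (47, 81), (48, 82), (49, 79), (50, 71), (51, 64), (52, 61), (53, 58), (54, 61), (55, 65), (56, 65), (57, 57), (58, 49), (59, 38), (60, 28), (61, 24), (62, 25), (63, 27), (64, 33), (65, 39), (66, 43), (67, 47), (68, 49), (69, 49), (70, 49), (71, 49), (72, 50), (73, 49), (74, 49), (75, 49), (76, 49), (77, 49), (78, 49), (79, 49), (80, 49), (81, 49), (82, 49), (83, 49), (84, 50), (85, 49), (86, 49), (87, 49), (88, 50), (89, 50), (90, 50), (91, 50), (92, 49), (93, 49), (94, 48), (95, 49), (96, 49), (97, 49), (98, 50), (99, 51), (100, 54), (101, 58), (102, 67), (103, 75), (104, 84), (105, 100), (106, 115), (107, 125), (108, 135), (109, 142), (110, 146), (111, 147), (112, 142), (113, 138), (114, 133)]
pts [38.2, 38.6, 38.8, 38.9, 39.2, 39.3, 39.5, 39.9, 40.2, 40.6, 40.9, 41.2, 41.2, 41.5, 41.6, 41.8, 41.8, 42.3, 42.6, 42.7, 43.2, 43.5, 43.6, 43.9, 43.9, 44.3, 45.4, 48.0, 49.0, 49.4, 49.7, 52.1, 52.4, 54.4, 54.6, 55.1, 56.2, 58.2, 58.3, 58.6, 59.0, 59.0, 59.6, 60.0, 60.1, 60.3, 60.4, 60.7, 60.8, 61.2, 61.5, 62.0, 62.2, 62.6, 62.7, 62.9, 63.0, 63.2, 63.2, 63.4, 64.1, 101.8]
```

View pics/c5.png

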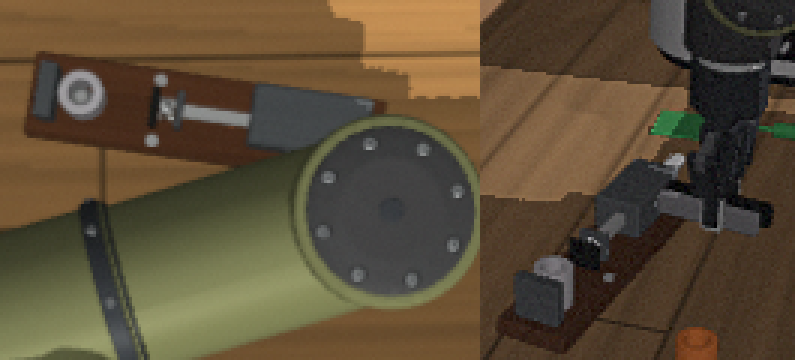

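Squeeze 1 brought the trigger in against the handle and moved the pad about 18.5 mm, to a face position of about y 64.5. It is still clear of the ferrule. I'll release and squeeze again.

Emit:
drive_tool(
  increments=[
    [2,0,0,0,42],
    [5,0,0,0,52],
    [8,0,0,0,62],
    [11,0,0,0,70],
    [11,0,0,0,70],
    [11,0,0,0,70],
  ],
)

```text
clock: 11.25
ee_pos: [0.4918, -0.057, 0.1954]
tcp_rot: [0.759, 0.651, -0.0, -0.0]
force: [-0.4, -0.0, 0.7]
gripper_width: 0.821
```

Emit:
drive_tool(
  increments=[
    [9,0,0,0,65],
    [6,0,0,0,57],
    [3,0,0,0,47],
    [1,0,0,0,40],
    [0,0,0,0,35],
    [0,0,0,0,33],
    [0,0,0,0,33],
  ],
)

```text
clock: 12.12
ee_pos: [0.4912, -0.0627, 0.2]
tcp_rot: [0.76, 0.65, -0.007, 0.005]
force: [-12.6, -31.5, 23.1]
gripper_width: 0.397
```

```bash
python3 -c "
from jaw import *
report('6')"
```

```text
t 12.22 tcp [ 0.4912 -0.0627  0.2   ] ang 81.0 F [-13.2 -32.7  23.1] w 33.8
inc [-4.8 -1.1  7.1] turn -0.003
profile [(20, 57), (21, 56), (22, 56), (23, 56), (24, 55), (25, 55), (26, 55), (27, 56), (28, 56), (29, 57), (30, 57), (31, 57), (32, 57), (33, 56), (34, 56), (35, 55), (36, 56), (37, 56), (38, 56), (39, 55), (40, 55), (41, 54), (42, 54), (43, 54), (44, 54), (45, 55), (46, 55), (47, 56), (48, 56), (49, 56), (50, 55), (51, 55), (52, 55), (53, 55), (54, 55), (55, 55), (56, 54), (57, 52), (58, 49), (59, 52), (60, 56), (61, 59), (62, 63), (63, 65), (64, 63), (65, 60), (66, 60), (67, 60), (68, 63), (69, 69), (70, 75), (71, 76), (72, 77), (73, 77), (74, 75), (75, 72), (76, 65), (77, 58), (78, 48), (79, 38), (80, 30), (81, 26), (82, 24), (83, 25), (84, 27), (85, 32), (86, 38), (87, 43), (88, 46), (89, 48), (90, 49), (91, 49), (92, 49), (93, 49), (94, 49), (95, 48), (96, 48), (97, 48), (98, 48), (99, 50), (100, 54), (101, 58), (102, 67), (103, 76), (104, 84), (105, 100), (106, 114), (107, 125), (108, 135), (109, 142), (110, 146), (111, 146), (112, 142), (113, 137), (114, 133)]
pts [30.7, 39.7, 56.5, 59.2, 59.2, 59.5, 60.0, 60.1, 60.1, 60.4, 60.4, 60.8, 60.8, 61.2, 61.4, 61.9, 62.2, 62.5, 62.8, 62.8, 63.1, 63.2, 63.5, 63.9, 64.2, 64.7, 65.0, 65.1, 66.1, 66.4, 66.7, 67.2, 71.8, 73.2, 75.3, 75.8, 76.3, 79.0, 79.4, 79.5, 79.5, 79.7, 79.8, 79.9, 80.3, 80.5, 81.0, 81.3, 81.7, 81.8, 81.9, 82.3, 82.4, 82.6, 82.7, 83.2, 83.6, 83.8, 84.2, 84.2, 84.5, 84.7, 101.8]
```

Squeeze 2 advanced the pad another 21 mm, to a face position of about 85.7. I misread the base pose for that squeeze, so the fingers pulled sideways with about 33 N, which I'll correct. The third squeeze should reach the ferrule, so I'll release and then close in steps.

Emit:
drive_tool(
  increments=[
    [0,0,0,0,42],
    [0,0,0,0,52],
    [0,0,0,0,62],
    [0,0,0,0,70],
    [0,0,0,0,70],
    [0,0,0,0,70],
  ],
)

```text
clock: 12.98
ee_pos: [0.4919, -0.0567, 0.1954]
tcp_rot: [0.759, 0.651, -0.0, -0.0]
force: [-0.3, -0.0, -0.2]
gripper_width: 0.82
```

Emit:
drive_tool(
  increments=[
    [-2,0,0,0,65],
    [-5,0,0,0,57],
    [-8,0,0,0,48],
    [-10,0,0,0,42],
    [-11,0,0,0,39],
    [-11,0,0,0,39],
    [-11,0,0,0,39],
  ],
)

```text
clock: 13.85
ee_pos: [0.4907, -0.066, 0.1965]
tcp_rot: [0.759, 0.651, 0.002, -0.001]
force: [-3.0, 11.7, 5.9]
gripper_width: 0.454
```

```bash
python3 -c "
from jaw import *
report('7')" | sed 's/.*(69/(69/'
```

```text
t 13.95 tcp [ 0.4907 -0.066   0.1965] ang 81.2 F [-2.4 12.2  6. ] w 39.4
inc [-1.5 -1.1  3.5] turn 0.0
(69, 54), (70, 55), (71, 54), (72, 54), (73, 53), (74, 52), (75, 50), (76, 50), (77, 51), (78, 56), (79, 60), (80, 63), (81, 62), (82, 63), (83, 68), (84, 73), (85, 77), (86, 81), (87, 81), (88, 77), (89, 72), (90, 68), (91, 63), (92, 63), (93, 64), (94, 61), (95, 53), (96, 44), (97, 34), (98, 27), (99, 24), (100, 25), (101, 28), (102, 39), (103, 52), (104, 67), (105, 87), (106, 105), (107, 116), (108, 128), (109, 137), (110, 144), (111, 147), (112, 145), (113, 143), (114, 139)]
pts [44.7, 45.4, 56.5, 61.9, 71.6, 73.6, 76.6, 76.7, 76.8, 76.8, 77.1, 77.2, 77.4, 77.8, 78.1, 78.5, 78.8, 79.1, 79.2, 79.4, 79.7, 79.7, 79.7, 80.0, 80.4, 81.0, 81.3, 81.7, 81.9, 82.0, 82.0, 82.2, 83.6, 83.9, 85.0, 85.3, 86.3, 87.6, 87.7, 90.4, 90.5, 92.6, 92.7, 93.3, 93.6, 96.2, 96.4, 96.4, 96.9, 97.3, 97.7, 98.1, 98.2, 98.4, 98.6, 98.6, 99.2, 99.2, 99.3, 99.7, 99.8, 100.1, 100.5, 100.7, 101.0, 101.2, 101.4, 101.7]
```

Emit:
drive_tool(
  increments=[
    [-1,0,0,0,38],
    [-1,0,0,0,37],
    [-1,0,0,0,36],
    [-1,0,0,0,36],
  ],
)

```text
clock: 14.45
ee_pos: [0.4906, -0.0667, 0.1966]
tcp_rot: [0.759, 0.651, 0.003, -0.001]
force: [-2.7, 13.7, 6.3]
gripper_width: 0.422
```

Emit:
drive_tool(
  increments=[
    [0,0,0,0,35],
    [0,0,0,0,34],
    [0,0,0,0,34],
  ],
)

```text
clock: 14.82
ee_pos: [0.4906, -0.0667, 0.1967]
tcp_rot: [0.759, 0.651, 0.003, -0.001]
force: [-3.3, 14.3, 7.0]
gripper_width: 0.398
```

```bash
python3 -c "
from jaw import *
report('8')" | sed 's/.*(69/(69/'
```

```text
t 14.93 tcp [ 0.4906 -0.0667  0.1967] ang 81.2 F [-4.  15.9  8.8] w 34.0
inc [-0.9 -1.1  3.7] turn 0.001
(69, 54), (70, 54), (71, 54), (72, 54), (73, 54), (74, 54), (75, 53), (76, 52), (77, 52), (78, 50), (79, 49), (80, 51), (81, 56), (82, 60), (83, 62), (84, 64), (85, 67), (86, 73), (87, 77), (88, 76), (89, 75), (90, 72), (91, 69), (92, 67), (93, 66), (94, 63), (95, 60), (96, 56), (97, 48), (98, 40), (99, 34), (100, 29), (101, 26), (102, 28), (103, 32), (104, 44), (105, 62), (106, 77), (107, 95), (108, 112), (109, 124), (110, 135), (111, 143), (112, 147), (113, 150), (114, 146)]
pts [36.0, 37.7, 39.7, 49.4, 56.5, 66.6, 68.9, 71.9, 79.2, 79.2, 79.4, 79.6, 79.7, 79.9, 80.2, 80.7, 81.1, 81.2, 81.6, 81.9, 82.0, 82.1, 82.3, 82.4, 82.9, 83.4, 83.6, 83.9, 84.1, 84.3, 84.5, 84.6, 85.0, 85.4, 86.3, 86.7, 87.1, 87.6, 88.0, 88.9, 90.6, 92.6, 92.9, 95.2, 95.9, 97.9, 98.0, 98.3, 98.5, 98.6, 98.6, 98.8, 98.9, 99.6, 99.6, 99.8, 100.6, 100.8, 100.9, 101.1, 101.2, 101.4, 101.5, 101.5]
```

The third squeeze is complete and the pad touches the ferrule. The rod moved 20.9 mm and the pad about 19 mm, so the spring is pressed in about 1.8 mm, or roughly 3–4 N. It needs about 3 mm more. I'll release partway, enough for one ratchet pin, and squeeze again in small steps.

Emit:
drive_tool(
  increments=[
    [2,0,0,0,42],
    [4,0,0,0,50],
    [4,0,0,0,50],
    [4,0,0,0,50],
  ],
)

```text
clock: 15.42
ee_pos: [0.4908, -0.0649, 0.1956]
tcp_rot: [0.76, 0.65, 0.0, 0.0]
force: [2.9, 1.5, 0.3]
gripper_width: 0.588
```

Emit:
drive_tool(
  increments=[
    [-2,0,0,0,46],
    [-4,0,0,0,43],
    [-4,0,0,0,42],
    [-4,0,0,0,42],
  ],
)

```text
clock: 15.92
ee_pos: [0.4902, -0.0664, 0.1961]
tcp_rot: [0.759, 0.651, 0.003, -0.002]
force: [-4.7, 17.5, 7.3]
gripper_width: 0.494
```

Emit:
drive_tool(
  increments=[
    [0,0,0,0,41],
    [0,0,0,0,40],
    [0,0,0,0,40],
  ],
)

```text
clock: 16.3
ee_pos: [0.4903, -0.066, 0.1964]
tcp_rot: [0.759, 0.651, 0.003, -0.002]
force: [-4.7, 19.7, 9.1]
gripper_width: 0.47
```

```bash
python3 -c "
from jaw import *
report('9')" | sed 's/.*(69/(69/'
```

```text
t 16.4 tcp [ 0.4903 -0.066   0.1964] ang 81.2 F [-5.4 21.4  9.9] w 40.2
inc [-1.4 -0.7  3.4] turn 0.001
(69, 55), (70, 55), (71, 55), (72, 54), (73, 54), (74, 54), (75, 53), (76, 53), (77, 53), (78, 53), (79, 53), (80, 51), (81, 49), (82, 47), (83, 52), (84, 57), (85, 61), (86, 65), (87, 67), (88, 67), (89, 67), (90, 66), (91, 64), (92, 64), (93, 64), (94, 62), (95, 61), (96, 60), (97, 52), (98, 43), (99, 35), (100, 29), (101, 24), (102, 27), (103, 31), (104, 44), (105, 61), (106, 75), (107, 93), (108, 111), (109, 124), (110, 134), (111, 143), (112, 147), (113, 150), (114, 148)]
pts [49.5, 49.8, 82.0, 82.3, 82.3, 82.6, 82.7, 83.2, 83.7, 84.0, 84.2, 84.2, 84.6, 84.7, 84.8, 85.2, 85.6, 85.9, 86.2, 86.3, 86.6, 87.0, 87.0, 87.2, 87.5, 88.0, 88.9, 90.2, 92.2, 92.7, 93.1, 93.2, 95.4, 95.7, 97.9, 98.1, 98.5, 98.5, 98.5, 98.7, 98.9, 99.0, 99.2, 99.6, 99.7, 100.2, 100.7, 101.0, 101.1, 101.2, 101.5, 101.6, 101.8]
```

The rod advanced about 2.7 mm while the pad stayed on the ferrule, so compression is about 4.5 mm. The one-sided wrist force of about 21 N, less the roughly 11.5 N free load, gives about 9–10 N on the pad. I'll bring the rear finger gently onto the handle without moving the front finger, so it holds as a real squeeze.

Emit:
drive_tool(
  increments=[
    [0.3,0,0,0,39.5],
    [0.5,0,0,0,39],
    [0.5,0,0,0,39],
    [0.5,0,0,0,39],
  ],
)

```text
clock: 16.9
ee_pos: [0.4903, -0.0656, 0.1965]
tcp_rot: [0.759, 0.651, 0.003, -0.002]
force: [-5.6, 20.3, 10.2]
gripper_width: 0.46
```

Emit:
drive_tool(
  increments=[
    [0.3,0,0,0,38.5],
    [0.5,0,0,0,38],
    [0.5,0,0,0,38],
    [0.5,0,0,0,38],
  ],
)

```text
clock: 17.4
ee_pos: [0.4904, -0.0651, 0.1966]
tcp_rot: [0.759, 0.651, 0.003, -0.002]
force: [-6.4, 21.2, 11.0]
gripper_width: 0.444
```

```bash
python3 -c "
from jaw import *
report('10')" | sed 's/.*(77/(77/'
```

```text
t 17.5 tcp [ 0.4904 -0.0651  0.1966] ang 81.2 F [-6.7 20.3 11.2] w 38.5
inc [-2.4 -0.7  3.6] turn 0.001
(77, 53), (78, 53), (79, 53), (80, 52), (81, 49), (82, 48), (83, 53), (84, 58), (85, 61), (86, 64), (87, 66), (88, 65), (89, 64), (90, 64), (91, 63), (92, 63), (93, 62), (94, 60), (95, 58), (96, 57), (97, 50), (98, 42), (99, 34), (100, 29), (101, 24), (102, 27), (103, 31), (104, 43), (105, 61), (106, 76), (107, 93), (108, 111), (109, 124), (110, 134), (111, 143), (112, 147), (113, 150), (114, 147)]
pts [30.7, 48.1, 49.4, 58.9, 59.9, 62.4, 67.2, 81.8, 82.0, 82.1, 82.4, 82.6, 82.9, 83.3, 83.5, 83.9, 84.1, 84.3, 84.4, 84.5, 84.8, 85.1, 85.4, 85.6, 86.3, 86.4, 86.7, 87.0, 87.1, 87.1, 87.4, 87.7, 88.9, 89.8, 90.3, 90.6, 93.0, 93.4, 95.7, 97.0, 98.0, 98.1, 98.3, 98.4, 98.5, 98.9, 99.0, 99.1, 99.4, 99.6, 100.2, 100.3, 100.5, 100.6, 100.9, 101.0, 101.2, 101.6]
```

Emit:
drive_tool(
  increments=[
    [0.3,0,0,0,37.4],
    [0.6,0,0,0,36.8],
    [0.6,0,0,0,36.8],
    [0.6,0,0,0,36.8],
  ],
)

```text
clock: 18.0
ee_pos: [0.4905, -0.0651, 0.1967]
tcp_rot: [0.759, 0.651, 0.002, -0.002]
force: [-5.7, 17.7, 11.6]
gripper_width: 0.438
```

Emit:
drive_tool(
  increments=[
    [0.3,0,0,0,36.4],
    [0.5,0,0,0,35.8],
    [0.5,0,0,0,35.8],
    [0.5,0,0,0,35.8],
  ],
)

```text
clock: 18.5
ee_pos: [0.4905, -0.0652, 0.1968]
tcp_rot: [0.759, 0.651, 0.002, -0.001]
force: [-5.5, 14.0, 10.1]
gripper_width: 0.424
```

```bash
python3 -c "
from jaw import *
report('11')" | sed 's/.*(77/(77/'
```

```text
t 18.6 tcp [ 0.4905 -0.0652  0.1968] ang 81.2 F [-5.5 13.2 10.3] w 36.0
inc [-2.3 -0.7  3.7] turn 0.0
(77, 53), (78, 53), (79, 53), (80, 53), (81, 51), (82, 49), (83, 50), (84, 51), (85, 55), (86, 60), (87, 63), (88, 62), (89, 61), (90, 65), (91, 69), (92, 73), (93, 78), (94, 81), (95, 79), (96, 75), (97, 64), (98, 51), (99, 40), (100, 32), (101, 25), (102, 27), (103, 29), (104, 42), (105, 60), (106, 75), (107, 93), (108, 111), (109, 124), (110, 134), (111, 143), (112, 147), (113, 150), (114, 148)]
pts [83.3, 83.5, 83.6, 83.9, 84.1, 84.2, 84.5, 84.6, 85.0, 85.1, 85.5, 85.8, 86.3, 86.3, 86.7, 86.7, 86.9, 87.2, 87.5, 87.6, 88.4, 88.5, 88.7, 89.2, 89.3, 89.3, 89.6, 90.6, 90.7, 92.1, 93.7, 95.1, 96.8, 97.3, 97.6, 97.8, 98.0, 98.5, 98.5, 98.6, 98.8, 99.0, 99.1, 99.5, 99.5, 100.0, 100.1, 100.6, 100.9, 100.9, 101.0, 101.1, 101.2, 101.9]
```

View pics/c11.png

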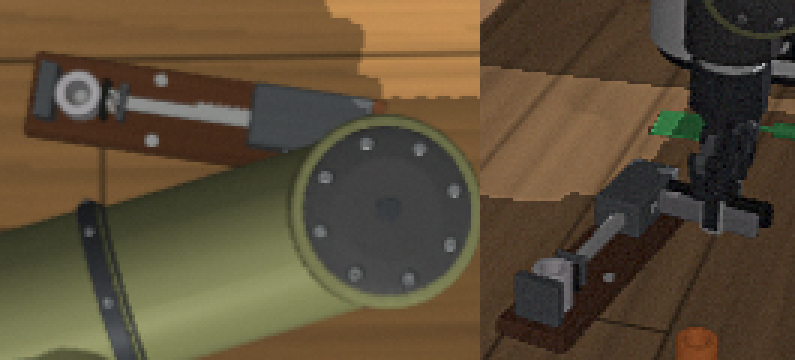

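The pad is pressed on the ferrule at top-crop (105,97), the trigger is closed in between the fingers, and the ferrule is upright on the pin. Compression is about 5–6 mm, or roughly 11 N. I'll hold for a second to check it is steady.

Emit:
drive_tool(
  increments=[
    [0,0,0,0,36.2],
    [0,0,0,0,36.2],
    [0,0,0,0,36.2],
    [0,0,0,0,36.2],
    [0,0,0,0,36.2],
    [0,0,0,0,36.2],
    [0,0,0,0,36.2],
    [0,0,0,0,36.2],
  ],
)

```text
clock: 19.6
ee_pos: [0.4905, -0.0652, 0.1967]
tcp_rot: [0.759, 0.651, 0.002, -0.001]
force: [-5.8, 13.9, 11.1]
gripper_width: 0.424
```

```bash
python3 - <<'E'
from jaw import *
report('12')
d=np.load('pics/t12.npy'); C=clampxy(dep('top',[(x,y) for y in range(180,235) for x in range(255,320)],d))
m=(abs(C[:,0])<.03)&(C[:,1]>.103)&(C[:,1]<.139)&(C[:,2]>.054)&(np.hypot(C[:,0],C[:,1]-.12)<.021); print('ferr',cv2.minEnclosingCircle((C[m][:,:2]*1e3).astype(np.float32)),np.median(C[m,2]))
a=cv2.imread('pics/top0.png');b=cv2.imread('pics/t12.png')
for n,(u,v,w,h) in dict(cup=(155,140,45,45),scoop=(330,70,45,65),spat=(432,188,36,120)).items(): print(n,cv2.absdiff(a,b)[v:v+h,u:u+w].mean())
E
```

```text
t 19.7 tcp [ 0.4905 -0.0652  0.1967] ang 81.2 F [-5.5 14.  11.1] w 36.1
inc [-2.3 -0.7  3.7] turn -0.0
profile [(20, 63), (21, 61), (22, 60), (23, 61), (24, 62), (25, 62), (26, 61), (27, 61), (28, 59), (29, 58), (30, 58), (31, 57), (32, 57), (33, 57), (34, 56), (35, 56), (36, 56), (37, 55), (38, 55), (39, 55), (40, 55), (41, 55), (42, 54), (43, 54), (44, 55), (45, 55), (46, 55), (47, 56), (48, 56), (49, 56), (50, 55), (51, 55), (52, 55), (53, 55), (54, 55), (55, 55), (56, 54), (57, 54), (58, 53), (59, 54), (60, 54), (61, 54), (62, 55), (63, 55), (64, 54), (65, 54), (66, 54), (67, 54), (68, 54), (69, 54), (70, 55), (71, 54), (72, 54), (73, 54), (74, 53), (75, 53), (76, 53), (77, 54), (78, 54), (79, 54), (80, 53), (81, 51), (82, 49), (83, 50), (84, 51), (85, 55), (86, 60), (87, 63), (88, 62), (89, 61), (90, 65), (91, 69), (92, 73), (93, 77), (94, 80), (95, 79), (96, 75), (97, 64), (98, 50), (99, 39), (100, 31), (101, 24), (102, 26), (103, 30), (104, 42), (105, 60), (106, 75), (107, 93), (108, 111), (109, 124), (110, 134), (111, 143), (112, 147), (113, 150), (114, 147)]
pts [38.4, 44.7, 61.2, 62.1, 62.5, 83.3, 83.4, 83.7, 83.9, 84.2, 84.2, 84.6, 84.6, 84.7, 85.0, 85.8, 86.3, 86.4, 86.4, 86.9, 86.9, 86.9, 87.6, 87.9, 88.1, 88.5, 88.8, 89.1, 89.1, 89.5, 89.6, 90.9, 91.3, 93.4, 93.6, 94.7, 94.9, 96.9, 97.4, 97.6, 98.0, 98.2, 98.3, 98.5, 98.6, 98.8, 99.0, 99.4, 99.5, 100.1, 100.2, 100.6, 100.6, 100.9, 101.2, 101.3, 101.4]
ferr ((0.6205622553825378, 120.06483459472656), 18.944944381713867) 0.05782075524535879
cup 1.0607407407407408
scoop 18.826438746438747
spat 1.1949845679012345
```

```bash
python3 - <<'E'
from h import *
for t in('top0','t12'):
    d=np.load(f'pics/{t}.npy'); W=dep('top',[(x,y) for y in range(70,138) for x in range(325,380)],d); m=(W[:,2]>.015)&(W[:,2]<.08)&(W[:,0]>.6); print(t,W[m].mean(0),m.sum())
r.sign_off()
E
```

```text
top0 [ 0.83836028 -0.06510627  0.04545335] 588
t12 [ 0.83818293 -0.06513873  0.0453274 ] 594
the job is handed in; nothing more can be done
```

I put the wide ferrule (top view, pixel 227,244) fully down on the gauge pin and let go of it. I then pumped the trigger three full squeezes, made a partial release, and finished with a fourth squeeze that I'm holding. The job was handed in at about 19.7 s; no verdict was reported.

**Last checks:**
- **Ferrule:** its top is at 57.8 mm, which means fully seated, and its centre is within about 1 mm of the pin axis.
- **Pad pressure:** the spring is compressed about 5–6 mm by image, roughly 11 N. Just before the rear finger touched the handle, the wrist force pointed to about 9–10 N. The final grip then added about 1.5 mm of rod travel. Rod, opening and wrist force stayed steady through a 1 s hold.
- **Bystanders:** the cup and spatula look unchanged. The scoop's colour check differed, which I put down to a shadow, and its depth position matched to within 0.2 mm.

**What went less well:**
- **Squeeze 2:** I started it from the wrong base pose, so the wrist saw a side force of about 35 N, or about 42 N including the upward pull. The ferrule was not touched then and nothing was displaced. The load was at the fingers on the handle and trigger, and the wrist stayed well under 120 N.
- **Final trigger angle:** the trigger is held at most of its stroke rather than fully against the handle, because the pad was already at its target pressure there.

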